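# Pick the bottom serving board of a crockery stack into the order crate

### The arm

A 7-joint arm with a two-finger parallel gripper is mounted at the origin on the work surface. World frame = base frame: x ahead of the robot, y to its left, z up, the work surface at z = 0. Lengths are in mm, angles in rad, forces in N, time in s.
With the tool pointing down it reaches from about 425 to 875 mm from the base axis. Payload 9.9 kg.
Tool frame: the origin (TCP) lies on the centre line of the jaws, within the pads' length; the fingertips stand 17 mm ahead of it and the grasp point (between the pads) lies 2 mm behind it; z points along the fingers, y is the line along which they close (so a half turn about z gives the same grasp; the last joint's range is limited). The gripper opens to 85 mm and grips with 20 to 120 N. Pads are 22 mm wide; open, the fingers measure 114 mm over their backs; the gripper's body (76 mm by 85 mm) begins 54 mm behind the grasp point. The pads swing forward as they close: fully open they stand 13 mm farther back than shut.
Start: joints at [1.021, 0.576, 0.025, 1.437, -0.015, 1.129, -0.057], TCP at [303.173, -603.089, 248.289] pointing down, gripper open.
Joint ranges: [-2.76, 2.76], [-0.34, 2.15], [-1.52, 1.57], [0.19, 2.46], [-1.09, 4.23], [0.17, 1.99], [-2.82, 2.82]. Speed limits (rad/s): [2.22, 2.22, 3.01, 3.01, 3.14, 3.14, 3.14].

### API

Orientations are given as a rotation vector (axis times angle).
In Python, from plant import arm gives the robot as it stands. The module is installed in compiled form; this text tells all that it offers.
- The arm moves only by the tool apply_moves, never from a script. Its argument "deltas" is a list of rows, each an object of numbers: "x", "y", "z": the shift along the tool's x, y, z in m; "roll": the turn about the tool's z in rad. A call has 1 to 5 rows; each row is the pose to reach, as a shift and turn from the pose commanded when the call began, along the tool's axes at that moment; what a row does not reach only later rows make up. A row lasts 1/8 s, in which the tool goes at most 62.5 mm and 10.7 degrees, less where a joint would pass 70% of its speed; a pose out of reach is approached as far as the arm can. A call with a gripper value outside its range is refused whole. "fingers" is the opening, from 0 (shut) to 1 (fully open), set as the call begins (left out, the last holds). The fingers move at their own pace and stop on an object; the grip force is fixed at half the most. Time passes only in rows, so rows that repeat a pose let the fingers close. It gives the time, the measured TCP pose, the force, the opening and the grip force at its end, in the units of the state.
- arm.read_state(): the state, without advancing time (a new reading comes with each control period).
- arm.capture(name): name is "scene" or "top" or "wrist"; returns (picture, depth): 384x512x3 uint8, blue, green, red; 384x512 float32, mm along the optical axis (not along the pixel's ray), 0 where there is no reading.
- arm.get_calibration(name): a dict with "intrinsics" (3x3 intrinsics, pixels), "cam_to_world" (4x4, takes a point from camera to world coordinates); the wrist camera has in their place "T_tool_cam" (4x4, takes a point from camera to tool coordinates, whose origin is the TCP and whose axes are the flange's). Camera axes: x right, y up, looking along -z (the intrinsics and any distortion apply to the point x, -y, -z); pixel columns grow to the right and rows downward; lengths in mm; the calibration is good to about 2 mm. A picture is of the moment at which its call begins: read the wrist's pose just before it. get_calibration takes no time and is no camera call.
- arm.job_done(): hands the job in; it is judged then, once.
The state is a dict: "time": time; "qpos": joint angles; "qvel": joint speeds; "joint_torque": joint torques, N m; "ee_pos": TCP position; "tcp_rot": TCP orientation; "ft_force": force on the tool from outside, world axes, zero at the start; "moment": the same for the moment, N m; "opening": finger opening in mm; "grip_force": force on a finger pad.
Only numpy, scipy, OpenCV 4.12 (cv2) and the standard library are available. Lean on these libraries where they do the work, as an engineer would, in place of code of your own. Each camera call takes 0.05 s, during which the arm holds its last target. There are 200 camera calls.

### The job

One of the two plate stands has a long narrow wooden serving board at the bottom of its stack: an order needs it. Slide the board out from under the plates, between the posts, without lifting or toppling the stack, so that the plates settle flat on the stand's base between the posts with the bowl still standing in the middle of the top one. Then lay the board flat on the free part of the order crate's floor, setting it down rather than dropping it, and leave the packed goods and all the other crockery undisturbed.

Things in the scene. Friction and masses are not known exactly. Their poses are not given: they have to be found in the camera images.
- board_mid (a point): centre (also half-way up) of the narrow wooden serving board, 260 x 64 x 12 mm, ends rounded (32 mm radius), 0.12 kg, flat on the stand's base under the plates, underside 8 mm above the bench. Own y along its length, x across, z up. Its -y end sticks out of the stand, about 130 mm beyond the plate rims; hold it there across its width
- stand: polished steel plate stand with the board, fixed. Base 140 (x) by 170 (y) by 8 mm; origin at its underside's centre, on the bench. Four posts, 10 mm thick, at x +-55, y +-54.5 mm, 68 mm high (caps to 75), hold the plates back (3 to 4 mm play, low friction). The board slides out in the stand's -y between the two -y posts (100 mm gap); the plates then come down 12 mm on to the base
- plate1: white porcelain side plate, 140 mm across, 15.5 mm high at the rim, foot ring 84 mm across; the lowest of the stack on the stand that has the board, at first lying on the board; plates nest at 10 mm pitch; origin at the centre of its underside, z up
- plate2: white porcelain side plate, 140 mm across, 15.5 mm high at the rim, foot ring 84 mm across; the middle one of the stack on the stand that has the board; plates nest at 10 mm pitch; origin at the centre of its underside, z up
- plate3: white porcelain side plate, 140 mm across, 15.5 mm high at the rim, foot ring 84 mm across; the top one of the stack on the stand that has the board; plates nest at 10 mm pitch; origin at the centre of its underside, z up
- bowl: white bowl, 110 mm across the rim, 52 mm high, foot 60 mm across, standing loose in the middle of the top plate of the stack on the board; origin at the centre of its underside, z up. Its rim is 102 mm above the bench at the start
- crate: blue vented plastic order crate, open on top, fixed: outside 400 (its x) by 300 (its y) by 110 mm high, walls 6 mm, floor 4 mm thick, rim lip 9 mm outwards. Origin at its underside's centre, on the bench, z up. Packed goods stand in its +x third; the floor from the -x wall to x = +40 mm, over its whole inner width in y (288 mm), is free
- packed_mug: white mug already packed, standing in the crate's +x third; 80 mm across, 95 mm high, handle on its +y side reaching 72 mm from the axis; origin at the centre of its underside
- packed_bowl: white bowl already packed, standing in the crate's +x third; 110 mm across the rim, 52 mm high; origin at the centre of its underside
- other_stand: a second plate stand, the same as the first, beside it, with three plates and a bowl but no board; fixed; origin at the centre of its underside
- other_plate1: white porcelain side plate, 140 mm across, 15.5 mm high at the rim, foot ring 84 mm across; the lowest on the other stand, leave alone; plates nest at 10 mm pitch; origin at the centre of its underside, z up
- other_plate2: white porcelain side plate, 140 mm across, 15.5 mm high at the rim, foot ring 84 mm across; the middle one on the other stand, leave alone; plates nest at 10 mm pitch; origin at the centre of its underside, z up
- other_plate3: white porcelain side plate, 140 mm across, 15.5 mm high at the rim, foot ring 84 mm across; the top one on the other stand, leave alone; plates nest at 10 mm pitch; origin at the centre of its underside, z up
- other_bowl: white bowl on top of the other stand's plates, 110 mm across, 52 mm high, leave alone; origin at the centre of its underside. Its rim is 90 mm above the bench
- mug2: white mug standing on the bench behind the stands, 80 mm across, 95 mm high; origin at the centre of its underside
- table_bowl: white bowl standing on the bench behind the stands, 124 mm across, 60 mm high; origin at the centre of its underside
There are look-alikes about, which are no part of the job. What is shaped like the bowl but orange or red is not meant.

How it is judged:
By the outcome, as a careful person would: the job done as asked, in the order asked, and still so for the second after the job is handed in, with the robot touching nothing.
It also fails if it takes over 58 s, if anything falls off the work surface, if the arm or the gripper's body presses on something with over 40 N, if the wrist force passes 120 N, or if a joint passes its speed limit or range.

## Working session

There is one attempt and no reset: what is moved stays moved. The work goes in short steps, Python scripts to look and compute and a tool call to move; the robot and the scene stay as the last step left them, time stands still between calls to the robot, and variables do not carry over. Pictures are saved under pics/ and viewed, at most 10 in all, crops included, and the job is handed in when it is done.

Besides the shell and the picture viewer there is one more tool, called after ">>>" as name(argument=value, ...), one argument or row to a line, values as JSON. apply_moves: Moves the arm, as the interface text tells. Its arguments: {"type":"object","properties":{"deltas":{"type":"array","items":{"type":"object","properties":{"x":{"type":"number"},"y":{"type":"number"},"z":{"type":"number"},"roll":{"type":"number"}}}},"fingers":{"type":"number"}},"required":["deltas"]}

```bash
mkdir -p pics; cat > h.py <<'E'
import numpy as np, cv2
from plant import arm
from scipy.spatial.transform import Rotation as R
def cap(n):
    s=arm.read_state(); p,d=arm.capture(n); c=arm.get_calibration(n)
    if 'cam_to_world' in c: T=np.array(c['cam_to_world'])
    else:
        W=np.eye(4); W[:3,:3]=R.from_rotvec(s['tcp_rot']).as_matrix(); W[:3,3]=s['ee_pos']; T=W@np.array(c['T_tool_cam'])
    return p,d,np.array(c['intrinsics']),T,c
def cloud(d,K,T):
    v,u=np.mgrid[:d.shape[0],:d.shape[1]]
    P=np.stack([(u-K[0,2])/K[0,0]*d,-(v-K[1,2])/K[1,1]*d,-d],-1)
    W=P@T[:3,:3].T+T[:3,3]; W[d==0]=np.nan; return W
E
python3 - <<'E'
from h import *
for n in('scene','top'):
    p,d,K,T,c=cap(n); cv2.imwrite(f'pics/{n}0.png',cv2.resize(p,(800,600))); np.savez(n,p=p,d=d,K=K,T=T); print(n,c.keys(),T[:3,3])
s=arm.read_state(); print(s['tcp_rot'],R.from_rotvec(s['tcp_rot']).as_matrix().round(3),s['time'],s['opening'])
E
```

```text
scene dict_keys(['intrinsics', 'cam_to_world']) [1133.54467869  -20.26569078  855.18003744]
top dict_keys(['intrinsics', 'cam_to_world']) [ 283.14803654  -10.87137621 1200.18485431]
[-3.05541840e+00 -7.24682827e-01  6.59821578e-04] [[ 0.893  0.449 -0.001]
 [ 0.449 -0.893  0.001]
 [-0.    -0.001 -1.   ]] 0.1 85.42548649650864
```

View pics/scene0.png

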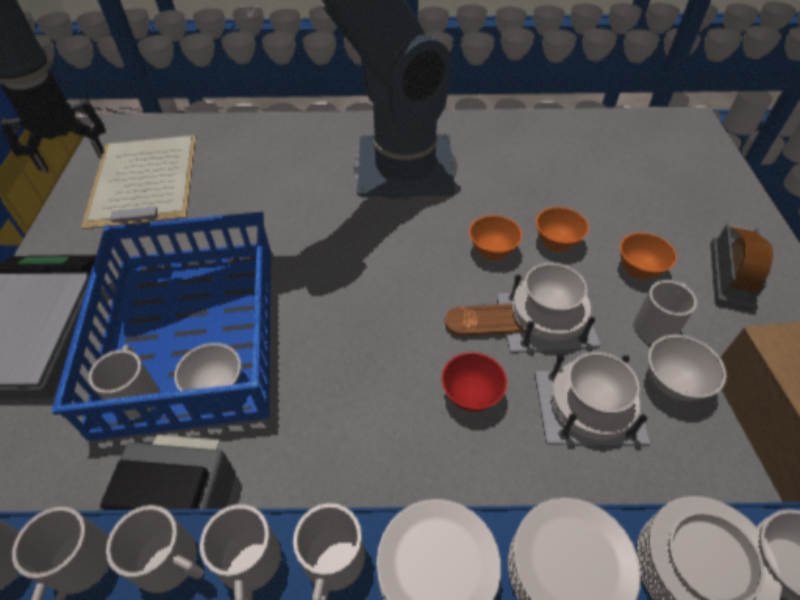

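View pics/top0.png

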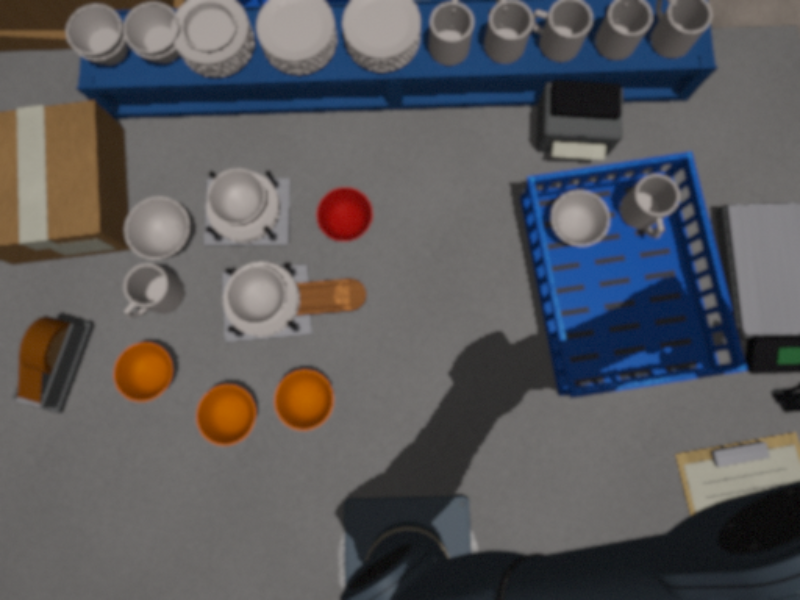

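The top picture shows the board sticking out to the right (-y), with its tip at about (366,294). Its stand is centred at about (266,302). The crate's rim corners are at about (528,178), (692,153), (745,370) and (562,392). The packed goods are at the crate's far end (+world x).

```bash
python3 - <<'E'
from h import *
z=np.load('top.npz'); W=cloud(z['d'],z['K'],z['T']); p=z['p']; s=.64
def q(u,v): return W[int(v*s),int(u*s)].round(0)
for n,a in dict(boardtip=(362,294),b2=(320,297),table=(400,300),base=(306,325),bowlin=(258,293),rbowl=(345,215),obowl=(304,398),cratefloor=(620,330)).items(): print(n,q(*a))
hsv=cv2.cvtColor(p,cv2.COLOR_BGR2HSV)
# board: z 12..30, wood colour, within region
Z=W[...,2]
m=(hsv[...,0]<20)&(hsv[...,1]>80)&(Z>8)&(Z<35)
roi=np.zeros_like(m); roi[165:210,185:240]=1; m&=roi
P=W[m]; print('board n',len(P),P.min(0),P.max(0),np.median(P[:,2]))
mm=(p*0)[...,0]; mm[m]=255
r=cv2.minAreaRect(P[:,:2].astype(np.float32)); print('board rect',r, cv2.boxPoints(r))
# stand base
for nm,(v0,v1,u0,u1) in dict(stand=(165,220,138,205),other=(108,160,125,190)).items():
    S=W[v0:v1,u0:u1].reshape(-1,3); h=S[(S[:,2]>92-(12 if nm=='other' else 0))&(S[:,2]<112)]
    print(nm,'bowlrim',cv2.minEnclosingCircle(h[:,:2].astype(np.float32)),h[:,2].max(),len(h))
    b=S[(S[:,2]>4)&(S[:,2]<13)]; r=cv2.minAreaRect(b[:,:2].astype(np.float32)); print(cv2.boxPoints(r).round(0).tolist(),r)
# crate rim
C=W[95:255,325:480].reshape(-1,3); h=C[(C[:,2]>102)&(C[:,2]<118)]
r=cv2.minAreaRect(h[:,:2].astype(np.float32)); print('crate',r,cv2.boxPoints(r).round(0).tolist())
f=C[(C[:,2]>-3)&(C[:,2]<12)];print(np.median(f[:,2]))
E
```

```text
boardtip [496.  76.  20.]
b2 [493. 158.  20.]
table [486.   1.  -3.]
base [440. 187.  10.]
bowlin [498. 267.  58.]
rbowl [662. 109.   7.]
obowl [303. 190.  10.]
cratefloor [ 415. -419.    3.]
board n 836 [459.70680887  67.0273937   11.92848327] [528.68339275 200.56142749  32.86953883] 19.10561453771004
board rect ((494.84710693359375, 134.4088592529297), (63.450965881347656, 135.1102294921875), 3.427689552307129) [[459.13934  199.94627 ]
 [467.2174    65.077774]
 [530.5549    68.871445]
 [522.4768   203.73994 ]]
stand bowlrim ((485.00030517578125, 260.07635498046875), 54.9648551940918) 106.84449448260648 300
[[406.0, 161.0], [574.0, 156.0], [579.0, 362.0], [412.0, 367.0]] ((492.84698486328125, 261.46392822265625), (205.9008026123047, 167.61495971679688), 88.4540786743164)
other bowlrim ((677.51123046875, 302.06536865234375), 56.27370834350586) 94.98376467862317 261
[[599.0, 208.0], [761.0, 207.0], [763.0, 406.0], [600.0, 407.0]] ((680.8798828125, 307.0135498046875), (199.3748016357422, 162.40354919433594), 89.65876007080078)
crate ((509.4330749511719, -418.6419677734375), (409.34844970703125, 311.40887451171875), 7.274681568145752) [[287.0, -290.0], [326.0, -599.0], [732.0, -547.0], [693.0, -238.0]]
1.5532230241897196
```

```bash
cat >> h.py <<'E'
def plan(wps, step=55., rs=0.16, start=None):
    """wps: list of (x,y,z,yaw_deg of tool y in world); prints calls of 5 rows"""
    if start is None:
        s=arm.read_state(); M=R.from_rotvec(s['tcp_rot']).as_matrix()
        start=np.r_[s['ee_pos'],np.degrees(np.arctan2(M[1,1],M[0,1]))]
    cur=np.array(start,float); rows=[]
    for w in wps:
        w=np.array(w,float); dl=w-cur
        n=int(max(1,np.ceil(np.linalg.norm(dl[:3])/step),np.ceil(abs(np.radians(dl[3]))/rs)))
        rows+=[cur+dl*(i+1)/n for i in range(n)]; cur=w
    b=np.array(start,float)
    for i in range(0,len(rows),5):
        t=np.radians(b[3]); y=np.array([np.cos(t),np.sin(t)]); x=np.array([-y[1]*-1*-1,y[0]])  # y x (-z)
        out=[]
        for r in rows[i:i+5]:
            d=r[:2]-b[:2]
            out.append(dict(x=round(float(d@x)/1e3,3),y=round(float(d@y)/1e3,3),z=round(float(b[2]-r[2])/1e3,3),roll=round(float(-np.radians(r[3]-b[3])),3)))
        print(out); b=rows[min(i+4,len(rows)-1)]
E
python3 -c "
from h import *
plan([(480,-250,260,-30),(500,70,260,3.4)])"
```

```text
[{'x': 0.04, 'y': -0.029, 'z': -0.002, 'roll': -0.073}, {'x': 0.079, 'y': -0.059, 'z': -0.003, 'roll': -0.145}, {'x': 0.119, 'y': -0.088, 'z': -0.005, 'roll': -0.218}, {'x': 0.158, 'y': -0.118, 'z': -0.006, 'roll': -0.291}, {'x': 0.198, 'y': -0.147, 'z': -0.008, 'roll': -0.363}]
[{'x': 0.047, 'y': -0.013, 'z': -0.002, 'roll': -0.073}, {'x': 0.095, 'y': -0.027, 'z': -0.003, 'roll': -0.145}, {'x': 0.142, 'y': -0.04, 'z': -0.005, 'roll': -0.218}, {'x': 0.184, 'y': -0.074, 'z': -0.005, 'roll': -0.315}, {'x': 0.226, 'y': -0.108, 'z': -0.005, 'roll': -0.412}]
[{'x': 0.052, 'y': -0.014, 'z': 0.0, 'roll': -0.097}, {'x': 0.103, 'y': -0.028, 'z': 0.0, 'roll': -0.194}, {'x': 0.155, 'y': -0.042, 'z': 0.0, 'roll': -0.291}, {'x': 0.206, 'y': -0.056, 'z': 0.0, 'roll': -0.389}]
```

>>> apply_moves(
  deltas=[
    {"x": 0.04, "y": -0.029, "z": -0.002, "roll": -0.073},
    {"x": 0.079, "y": -0.059, "z": -0.003, "roll": -0.145},
    {"x": 0.119, "y": -0.088, "z": -0.005, "roll": -0.218},
    {"x": 0.158, "y": -0.118, "z": -0.006, "roll": -0.291},
    {"x": 0.198, "y": -0.147, "z": -0.008, "roll": -0.363},
  ],
)

```text
time: 0.72
ee_pos: [414.4, -381.2, 256.1]
tcp_rot: [-2.874, -1.268, 0.0]
ft_force: [0.4, -0.3, -0.9]
opening: 85.5
grip_force: 0.0
```

>>> apply_moves(
  deltas=[
    {"x": 0.047, "y": -0.013, "z": -0.002, "roll": -0.073},
    {"x": 0.095, "y": -0.027, "z": -0.003, "roll": -0.145},
    {"x": 0.142, "y": -0.04, "z": -0.005, "roll": -0.218},
    {"x": 0.184, "y": -0.074, "z": -0.005, "roll": -0.315},
    {"x": 0.226, "y": -0.108, "z": -0.005, "roll": -0.412},
  ],
)

```text
time: 1.35
ee_pos: [487.1, -141.5, 261.0]
tcp_rot: [-2.553, -1.83, 0.0]
ft_force: [0.9, 0.1, 0.3]
opening: 85.2
grip_force: 0.0
```

>>> apply_moves(
  deltas=[
    {"x": 0.052, "y": -0.014, "z": 0, "roll": -0.097},
    {"x": 0.103, "y": -0.028, "z": 0, "roll": -0.194},
    {"x": 0.155, "y": -0.042, "z": 0, "roll": -0.291},
    {"x": 0.206, "y": -0.056, "z": 0, "roll": -0.389},
    {"x": 0.206, "y": -0.056, "z": 0, "roll": -0.389},
  ],
)

```text
time: 1.98
ee_pos: [500.6, 74.5, 261.3]
tcp_rot: [-2.145, -2.294, -0.003]
ft_force: [-0.4, -0.3, -0.1]
opening: 85.3
grip_force: 0.0
```

```bash
python3 - <<'E'
from h import *
s=arm.read_state(); print(s['time'],s['ee_pos'],s['qpos'],s['ft_force'])
p,d,K,T,c=cap('wrist'); np.savez('w1',p=p,d=d,K=K,T=T); print(c.keys(),c['T_tool_cam'])
cv2.imwrite('pics/w1.png',cv2.resize(p,(800,600)))
E
```

```text
1.975 [500.61095316  74.45292163 261.29968886] [ 0.0807689   0.33276752 -0.43219099  1.84544287  0.16107721  0.99728019
 -0.35107541] [-0.38015881 -0.30885203 -0.14270873]
dict_keys(['intrinsics', 'T_tool_cam']) [[ 7.33219193e-04  9.61005784e-01  2.76527297e-01  7.03142001e+01]
 [ 9.99997600e-01 -1.33735650e-04 -2.18675229e-03  2.11263382e-01]
 [-2.06450004e-03  2.76528237e-01 -9.61003576e-01 -1.26450312e+02]
 [ 0.00000000e+00  0.00000000e+00  0.00000000e+00  1.00000000e+00]]
```

View pics/w1.png

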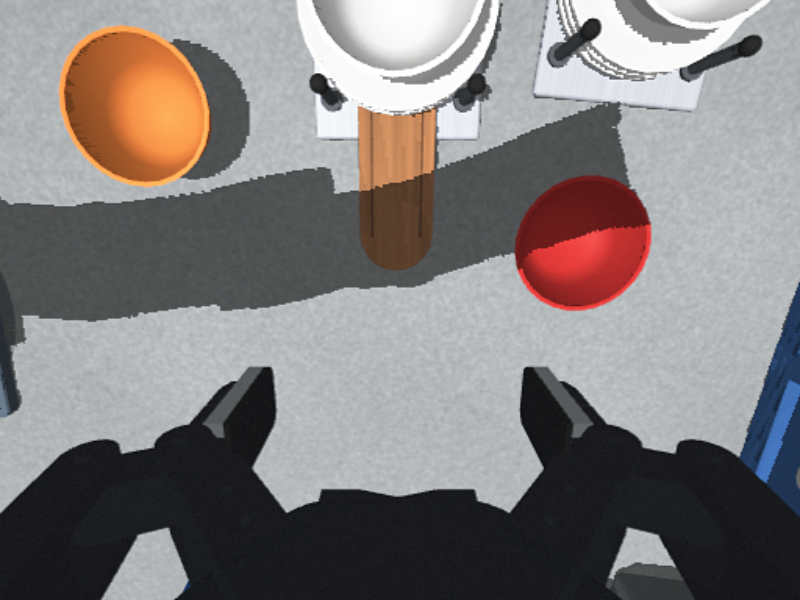

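The wrist picture shows the board straight ahead, with its rounded tip at about (397,270) and its edges at x 359 and 434. The base front edge runs from (318,138) to (479,139). The fingertips are at about (260,370) and (535,370).

```bash
python3 - <<'E'
from h import *
z=np.load('w1.npz'); W=cloud(z['d'],z['K'],z['T']); s=.64; Z=W[...,2]
hsv=cv2.cvtColor(z['p'],cv2.COLOR_BGR2HSV)
roi=np.zeros(Z.shape,bool); roi[70:180,215:290]=1
m=roi&(hsv[...,0]<22)&(hsv[...,1]>70)&(Z>10)&(Z<30)
P=W[m]; print(len(P),np.median(P[:,2]), 'tip y',P[:,1].min(), P[np.argmin(P[:,1])])
# edges per y bin
ys=[];c=[];wd=[]
for y in range(105,185,5):
    q=P[(P[:,1]>y)&(P[:,1]<y+5)]
    if len(q)>20: ys.append(y+2.5);c.append((q[:,0].min()+q[:,0].max())/2);wd.append(np.ptp(q[:,0]))
f=np.polyfit(ys,c,1); print('centre x = ',f,np.degrees(np.arctan(f[0])),np.round(wd,1),np.polyval(f,[66,126]))
def q(u,v): return W[int(v*s),int(u*s)].round(1)
for n,a in dict(baseL=(322,135),baseR=(476,135),baseLo=(345,138),tipL=(264,372),tipL2=(262,369),tipR=(533,372),post1=(320,82),post2=(477,82),table=(400,330),plate=(397,105)).items(): print(n,q(*a))
Fm=np.zeros(Z.shape,bool);Fm[230:345,120:400]=1
Q=W[Fm&(Z>150)&(Z<300)]; print('finger lowest z',np.percentile(Q[:,2],[0.1,0.5,1,2]))
E
```

```text
4538 20.90564949122256 tip y 67.75210468656446 [494.6184807   67.75210469  20.55658137]
centre x =  [-4.83751644e-02  5.02804543e+02] -2.7695337208371815 [63.5 63.2 62.9 62.7 62.4 63.2 63.3 63.1 62.9 62.5 62.6 62.2 62.  62.5
 62.6 62.4] [499.61178188 496.70927202]
baseL [430.1 178.1   9.2]
baseR [560.5 187.    9. ]
baseLo [448.6 177.    7.4]
tipL [457.   82.3 265.8]
tipL2 [456.3  83.1 265.1]
tipR [543.7  88.6 266.7]
post1 [438.7 206.1  74.4]
post2 [546.1 213.   76.2]
table [509.2   2.4  -0.6]
plate [492.8 198.1  55.3]
finger lowest z [258.25949926 258.99027821 259.61169154 260.59587344]
```

```bash
python3 -c "
from h import *
plan([(497.2,117,130,3.2),(497.2,117,50,3.2),(497.2,117,20,3.2)],step=45)"
```

```text
[{'x': 0.011, 'y': -0.0, 'z': 0.033, 'roll': 0.002}, {'x': 0.023, 'y': -0.0, 'z': 0.066, 'roll': 0.003}, {'x': 0.034, 'y': -0.0, 'z': 0.098, 'roll': 0.005}, {'x': 0.046, 'y': -0.001, 'z': 0.131, 'roll': 0.007}, {'x': 0.046, 'y': -0.001, 'z': 0.171, 'roll': 0.007}]
[{'x': 0.0, 'y': 0.0, 'z': 0.04, 'roll': -0.0}, {'x': 0.0, 'y': 0.0, 'z': 0.07, 'roll': -0.0}]
```

>>> apply_moves(
  deltas=[
    {"x": 0.012, "y": 0, "z": 0.033, "roll": 0.003},
    {"x": 0.024, "y": 0, "z": 0.066, "roll": 0.005},
    {"x": 0.036, "y": 0, "z": 0.1, "roll": 0.007},
    {"x": 0.046, "y": -0.001, "z": 0.131, "roll": 0.007},
    {"x": 0.046, "y": -0.001, "z": 0.171, "roll": 0.007},
  ],
)

```text
time: 2.65
ee_pos: [497.7, 114.9, 89.6]
tcp_rot: [2.164, 2.276, 0.001]
ft_force: [0.6, -0.6, -0.2]
opening: 85.3
grip_force: 0.0
```

>>> apply_moves(
  deltas=[
    {"z": 0.02},
    {"z": 0.035},
    {"z": 0.035},
    {"z": 0.035},
  ],
)

```text
$.deltas[0]: bad value
```

```bash
python3 - <<'E'
from h import *
s=arm.read_state(); M=R.from_rotvec(s['tcp_rot']).as_matrix(); print(s['time'],s['ee_pos'],np.degrees(np.arctan2(M[1,1],M[0,1])),s['ft_force'])
p,d,K,T,c=cap('wrist'); np.savez('w2',p=p,d=d,K=K,T=T)
cv2.imwrite('pics/w2.png',p)
E
```

```text
2.65 [497.70255972 114.89213924  89.57975372] 2.881548793394816 [ 0.6262445  -0.6426946  -0.20435561]
```

View pics/w2.png

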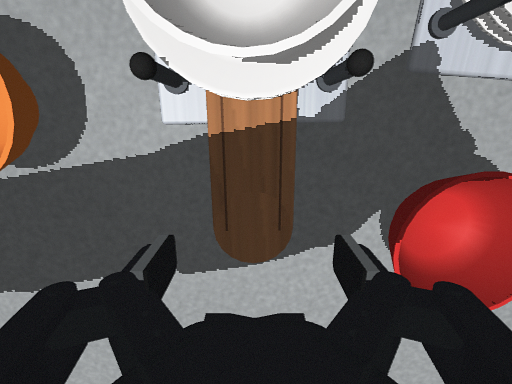

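The wrist picture shows the board centred between the open fingers, with its tip at (253,262), and the red bowl clear of the right finger.

>>> apply_moves(
  deltas=[
    {"x": 0, "y": 0, "z": 0.03, "roll": 0},
    {"x": 0.001, "y": 0, "z": 0.055, "roll": 0},
    {"x": 0.001, "y": 0, "z": 0.069, "roll": 0},
    {"x": 0.001, "y": 0, "z": 0.069, "roll": 0},
  ],
)

```text
time: 3.2
ee_pos: [497.0, 115.8, 21.0]
tcp_rot: [-2.164, -2.277, 0.002]
ft_force: [-0.1, 0.3, 1.2]
opening: 85.3
grip_force: 0.0
```

>>> apply_moves(
  deltas=[
    {"x": 0, "y": 0, "z": 0, "roll": 0},
    {"x": 0, "y": 0, "z": 0, "roll": 0},
    {"x": 0, "y": 0, "z": 0, "roll": 0},
    {"x": 0, "y": 0, "z": 0, "roll": 0},
    {"x": 0, "y": 0, "z": 0, "roll": 0},
  ],
  fingers=0.6,
)

```text
time: 3.82
ee_pos: [497.7, 116.5, 22.6]
tcp_rot: [2.162, 2.277, 0.002]
ft_force: [-2.0, -0.4, 9.0]
opening: 61.9
grip_force: 67.0
```

```bash
python3 - <<'E'
from h import *
s=arm.read_state(); M=R.from_rotvec(s['tcp_rot']).as_matrix(); print(s['time'],s['ee_pos'],np.degrees(np.arctan2(M[1,1],M[0,1])),s['ft_force'],s['moment'],s['opening'],s['grip_force'])
E
```

```text
3.825 [497.70780457 116.51051552  22.64464195] 2.9679281076145605 [-2.02719247 -0.39665418  8.99633725] [-0.19892996  0.46635786  0.05656716] 61.945515523907 67.04467535018921
```

>>> apply_moves(
  deltas=[
    {"x": 0, "y": 0, "z": -0.001, "roll": 0},
    {"x": 0, "y": 0, "z": -0.0015, "roll": 0},
    {"x": 0, "y": 0, "z": -0.0015, "roll": 0},
  ],
)

```text
time: 4.2
ee_pos: [497.5, 116.5, 23.0]
tcp_rot: [2.163, 2.278, 0.001]
ft_force: [0.9, -0.2, -0.5]
opening: 62.2
grip_force: 66.0
```

```bash
python3 - <<'E'
from h import *
s=arm.read_state(); print(s['ee_pos'],s['ft_force'],s['moment'],s['opening'],s['grip_force'])
p,d,K,T,c=cap('wrist'); np.savez('w3',p=p,d=d,K=K,T=T)
cv2.imwrite('pics/w3.png',p)
W=cloud(d,K,T)
hsv=cv2.cvtColor(p,cv2.COLOR_BGR2HSV);Z=W[...,2]
m=(hsv[...,0]<22)&(hsv[...,1]>70)&(Z>0)&(Z<40)&(abs(W[...,0]-496)<30); P=W[m]
for y in range(60,200,15):
    q=P[(P[:,1]>y)&(P[:,1]<y+15)]
    if len(q)>20: print(y,np.median(q[:,2]).round(1),len(q))
E
```

```text
[497.47499183 116.54766894  23.00157925] [ 0.89320556 -0.22026195 -0.47162547] [-0.21689916 -0.39100536 -0.13821138] 62.20410142976838 66.00632429122925
60 20.8 27
75 21.0 1837
90 21.0 2428
105 21.0 2667
120 20.9 2950
135 20.9 3246
150 20.9 3566
165 20.9 3887
180 20.9 4238
195 20.8 795
```

View pics/w3.png

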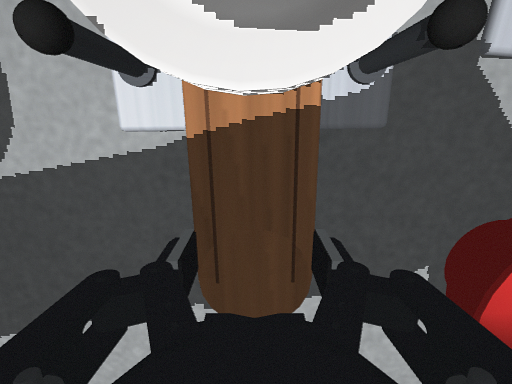

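The board is held level with no net force. I'll pull gently first so the plates come to rest against the posts, then faster so the tilt is short.

>>> apply_moves(
  deltas=[
    {"x": -0.002, "y": 0, "z": 0, "roll": 0},
    {"x": -0.004, "y": 0, "z": 0, "roll": 0},
    {"x": -0.006, "y": 0, "z": 0, "roll": 0},
    {"x": -0.008, "y": 0, "z": 0, "roll": 0},
    {"x": -0.01, "y": 0, "z": 0, "roll": 0},
  ],
)

```text
time: 4.88
ee_pos: [498.0, 108.3, 23.0]
tcp_rot: [-2.161, -2.28, -0.004]
ft_force: [-0.3, 7.9, -0.0]
opening: 61.9
grip_force: 66.2
```

```bash
python3 - <<'E'
from h import *
s=arm.read_state(); print(s['ee_pos'],s['ft_force'],s['moment'],s['opening'],s['grip_force'])
E
```

```text
[497.98775934 108.34230492  22.98571072] [-0.3017289   7.88684469 -0.04588357] [ 1.65762987  0.05211277 -0.09744775] 61.86737371412787 66.19670033454895
```

>>> apply_moves(
  deltas=[
    {"x": -0.003, "y": 0, "z": 0, "roll": 0},
    {"x": -0.007, "y": 0, "z": 0, "roll": 0},
    {"x": -0.013, "y": 0, "z": 0, "roll": 0},
    {"x": -0.021, "y": 0, "z": 0, "roll": 0},
    {"x": -0.032, "y": 0, "z": 0, "roll": 0},
  ],
)

```text
time: 5.5
ee_pos: [499.7, 76.5, 23.0]
tcp_rot: [-2.16, -2.28, -0.004]
ft_force: [-0.3, 8.5, 2.1]
opening: 62.1
grip_force: 66.2
```

>>> apply_moves(
  deltas=[
    {"x": -0.018, "y": 0, "z": 0, "roll": 0},
    {"x": -0.042, "y": 0, "z": 0, "roll": 0},
    {"x": -0.07, "y": 0.001, "z": 0, "roll": 0},
    {"x": -0.098, "y": 0.001, "z": 0, "roll": 0},
    {"x": -0.118, "y": 0.001, "z": 0, "roll": 0},
  ],
)

```text
time: 6.12
ee_pos: [505.7, -45.3, 22.5]
tcp_rot: [-2.164, -2.277, 0.003]
ft_force: [0.1, 0.3, -0.5]
opening: 62.2
grip_force: 66.1
```

>>> apply_moves(
  deltas=[
    {"x": -0.012, "y": 0, "z": 0, "roll": 0},
    {"x": -0.018, "y": 0, "z": 0, "roll": 0},
    {"x": -0.02, "y": 0, "z": 0, "roll": 0},
  ],
)

```text
time: 6.5
ee_pos: [507.5, -62.9, 22.8]
tcp_rot: [-2.163, -2.278, -0.0]
ft_force: [0.5, 0.2, -0.6]
opening: 62.0
grip_force: 66.1
```

```bash
python3 - <<'E'
from h import *
s=arm.read_state(); print(s['ee_pos'],s['ft_force'],s['moment'],s['opening'],s['grip_force'])
p,d,K,T,c=cap('wrist'); np.savez('w4',p=p,d=d,K=K,T=T)
W=cloud(d,K,T)
hsv=cv2.cvtColor(p,cv2.COLOR_BGR2HSV);Z=W[...,2]
m=(hsv[...,0]<22)&(hsv[...,1]>70)&(Z>0)&(Z<40)&(abs(W[...,0]-500)<40); P=W[m]
for y in range(-120,220,20):
    q=P[(P[:,1]>y)&(P[:,1]<y+20)]
    if len(q)>20: print(y,np.median(q[:,2]).round(1),len(q))
print(P[:,1].max())
q2,d2,K2,T2,_=cap('top'); W2=cloud(d2,K2,T2); np.savez('top2',p=q2,d=d2,K=K2,T=T2)
S=W2[155:220,130:205].reshape(-1,3); h=S[(S[:,2]>82)&(S[:,2]<112)]
print('bowl',cv2.minEnclosingCircle(h[:,:2].astype(np.float32)),np.percentile(h[:,2],[50,98]))
cv2.imwrite('pics/c4.png',np.vstack([p,cv2.resize(q2[140:236,120:248],(512,384))])[:,:].copy()[::1])
cv2.imwrite('pics/c4.png',np.hstack([cv2.resize(p,(400,300)),cv2.resize(q2[150:225,130:230],(400,300),interpolation=cv2.INTER_CUBIC)]))
E
```

```text
[507.48455605 -62.90309984  22.75884392] [ 0.48873575  0.18793191 -0.58287335] [-0.0414097  -0.00988794 -0.00253963] 61.968580071322336 66.1428952217102
-120 20.9 413
-100 20.9 3071
-80 20.8 3673
-60 20.6 4209
-40 20.5 4747
-20 20.3 5393
0 20.2 6122
20 20.0 7026
40 19.9 5450
55.52818535486847
bowl ((486.62158203125, 257.0104675292969), 55.4522590637207) [87.98868138 93.25952086]
```

View pics/c4.png

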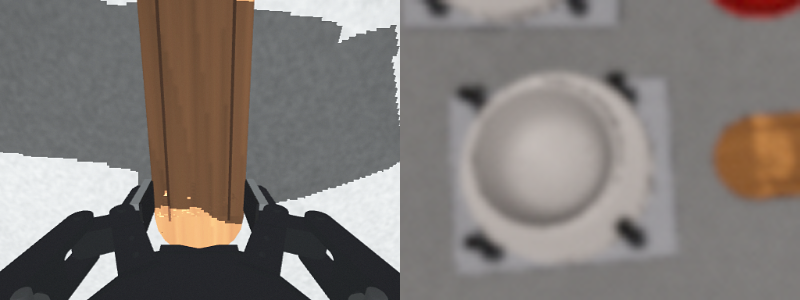

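The wrist half shows the board free in the jaws. In the top half the plates are down on the base between the posts and the bowl is still in the middle, having moved only about 3 mm along with the plates.

```bash
python3 - <<'E'
from h import *
z=np.load('top2.npz'); W=cloud(z['d'],z['K'],z['T']); p=z['p'];Z=W[...,2]
hsv=cv2.cvtColor(p,cv2.COLOR_BGR2HSV)
m=(hsv[...,0]<20)&(hsv[...,1]>80)&(Z>8)&(Z<35)&(abs(W[...,0]-505)<45)&(W[...,1]<175)&(W[...,1]>-170); P=W[m]; print('board',P[:,1].min(),P[:,1].max(),len(P))
S=W[150:225,130:210].reshape(-1,3)
S=S[(np.hypot(S[:,0]-487,S[:,1]-259)>60)&(np.hypot(S[:,0]-487,S[:,1]-259)<70)&(S[:,2]>30)&(S[:,2]<60)]
A=np.c_[S[:,:2]-[487,259],np.ones(len(S))]; f=np.linalg.lstsq(A,S[:,2],rcond=None)[0]; print('plate rim plane',f,len(S))
q,d,K,T,_=cap('scene'); V=cloud(d,K,T)
sel=lambda W:W[(W[...,0]>250)&(W[...,0]<760)&(W[...,1]<-200)&(W[...,1]>-640)&(W[...,2]>100)&(W[...,2]<118)]
h=np.array(sel(V)); r=cv2.minAreaRect(h[:,:2].astype(np.float32)); print('crate scene',r)
h=np.array(sel(W)); print('crate top',cv2.minAreaRect(h[:,:2].astype(np.float32)))
C=np.array([509.4,-418.6]); a=np.radians(7.3); ex=np.array([np.cos(a),np.sin(a)]); ey=np.array([-ex[1],ex[0]])
g=C-80*ex-80*ey; print('grip target',g)
for n,v in dict(mug=(655,200),bowl=(580,218)).items(): print(n,(W[int(v[1]*.64),int(v[0]*.64),:2]-C)@np.c_[ex,ey])
plan([(507,-75,90,3),(503,-110,185,3),(g[0],g[1],185,7.3),(g[0],g[1],60,7.3)],step=50)
E
```

```text
board -53.157252710009736 143.46017223980897 1216
plate rim plane [1.17357959e-02 1.25193790e-02 4.18873638e+01] 339
crate scene ((510.97906494140625, -416.6744384765625), (411.9692077636719, 309.6588134765625), 7.157698154449463)
crate top ((509.587646484375, -419.23236083984375), (409.2445983886719, 311.05938720703125), 7.2507734298706055)
grip target [ 440.21361328 -508.1167241 ]
mug [ 146.22649627 -107.27819431]
bowl [136.288344    43.35095999]
[{'x': -0.006, 'y': -0.001, 'z': -0.034, 'roll': 0.0}, {'x': -0.013, 'y': -0.001, 'z': -0.067, 'roll': 0.001}, {'x': -0.024, 'y': -0.003, 'z': -0.099, 'roll': 0.001}, {'x': -0.036, 'y': -0.005, 'z': -0.131, 'roll': 0.001}, {'x': -0.047, 'y': -0.007, 'z': -0.162, 'roll': 0.001}]
[{'x': -0.044, 'y': -0.009, 'z': 0.0, 'roll': -0.008}, {'x': -0.088, 'y': -0.019, 'z': 0.0, 'roll': -0.017}, {'x': -0.131, 'y': -0.028, 'z': 0.0, 'roll': -0.025}, {'x': -0.175, 'y': -0.037, 'z': 0.0, 'roll': -0.033}, {'x': -0.219, 'y': -0.046, 'z': 0.0, 'roll': -0.042}]
[{'x': -0.043, 'y': -0.011, 'z': 0.0, 'roll': -0.008}, {'x': -0.087, 'y': -0.022, 'z': 0.0, 'roll': -0.017}, {'x': -0.13, 'y': -0.033, 'z': 0.0, 'roll': -0.025}, {'x': -0.174, 'y': -0.044, 'z': 0.0, 'roll': -0.033}, {'x': -0.174, 'y': -0.044, 'z': 0.042, 'roll': -0.033}]
[{'x': 0.0, 'y': 0.0, 'z': 0.042, 'roll': -0.0}, {'x': 0.0, 'y': 0.0, 'z': 0.083, 'roll': -0.0}]
```

>>> apply_moves(
  deltas=[
    {"x": -0.003, "y": 0, "z": -0.015, "roll": 0},
    {"x": -0.01, "y": 0, "z": -0.045, "roll": 0},
    {"x": -0.022, "y": -0.003, "z": -0.085, "roll": 0},
    {"x": -0.036, "y": -0.005, "z": -0.128, "roll": 0},
    {"x": -0.047, "y": -0.007, "z": -0.162, "roll": 0},
  ],
)

```text
time: 7.28
ee_pos: [502.9, -110.7, 187.6]
tcp_rot: [2.162, 2.278, 0.001]
ft_force: [-0.0, -0.2, -1.6]
opening: 62.0
grip_force: 66.2
```

>>> apply_moves(
  deltas=[
    {"x": -0.035, "y": -0.009, "z": 0, "roll": -0.008},
    {"x": -0.08, "y": -0.018, "z": 0, "roll": -0.017},
    {"x": -0.128, "y": -0.028, "z": 0, "roll": -0.025},
    {"x": -0.175, "y": -0.037, "z": 0, "roll": -0.033},
    {"x": -0.219, "y": -0.046, "z": 0, "roll": -0.042},
  ],
)

```text
time: 7.9
ee_pos: [467.9, -332.8, 186.0]
tcp_rot: [2.114, 2.323, 0.0]
ft_force: [0.6, -0.4, -0.2]
opening: 61.7
grip_force: 66.1
```

>>> apply_moves(
  deltas=[
    {"x": -0.043, "y": -0.011, "z": 0, "roll": -0.008},
    {"x": -0.086, "y": -0.022, "z": 0, "roll": -0.017},
    {"x": -0.126, "y": -0.033, "z": 0, "roll": -0.025},
    {"x": -0.155, "y": -0.042, "z": 0, "roll": -0.033},
    {"x": -0.172, "y": -0.044, "z": 0, "roll": -0.033},
  ],
)

```text
time: 8.52
ee_pos: [439.8, -508.3, 185.5]
tcp_rot: [2.078, 2.356, -0.0]
ft_force: [0.0, 0.7, -0.3]
opening: 61.8
grip_force: 66.1
```

>>> apply_moves(
  deltas=[
    {"x": 0, "y": 0, "z": 0, "roll": 0},
    {"x": 0, "y": 0, "z": 0, "roll": 0},
  ],
)

```text
time: 8.78
ee_pos: [441.7, -505.0, 185.1]
tcp_rot: [-2.074, -2.36, -0.002]
ft_force: [0.5, 0.7, -1.8]
opening: 62.2
grip_force: 66.1
```

```bash
python3 - <<'E'
from h import *
s=arm.read_state(); M=R.from_rotvec(s['tcp_rot']).as_matrix(); print(s['time'],s['ee_pos'],np.degrees(np.arctan2(M[1,1],M[0,1])),s['ft_force'],s['opening'],s['grip_force'])
p,d,K,T,_=cap('wrist'); q,d2,K2,T2,_=cap('scene')
W=cloud(d,K,T);hsv=cv2.cvtColor(p,cv2.COLOR_BGR2HSV);Z=W[...,2]
m=(hsv[...,0]<22)&(hsv[...,1]>70)&(Z>140)&(Z<220); P=W[m]
for y in range(-560,-260,40):
    k=P[(P[:,1]>y)&(P[:,1]<y+40)]
    if len(k)>20: print(y,np.median(k[:,2]).round(1),((k[:,0].min()+k[:,0].max())/2).round(1))
C=np.array([510.2,-418]); a=np.radians(7.25); ex=np.array([np.cos(a),np.sin(a)]); ey=np.array([-ex[1],ex[0]])
V=cloud(d2,K2,T2); h2=cv2.cvtColor(q,cv2.COLOR_BGR2HSV)
for w,h in((V,h2),):
    m=(h[...,0]<22)&(h[...,1]>70)&(w[...,2]>140)&(w[...,2]<220)&(w[...,1]<-200); L=(w[m][:,:2]-C)@np.c_[ex,ey]; print('scene crate-frame',L.min(0),L.max(0),len(L), np.median(w[m][:,2]))
cv2.imwrite('pics/c5.png',np.hstack([cv2.resize(p,(400,300)),cv2.resize(q[130:300,0:227],(400,300))]))
E
```

```text
8.775 [ 441.74766977 -505.01389668  185.0891423 ] 7.388414848728483 [ 0.47672029  0.69332224 -1.75371818] 62.22147938588484 66.14238023757935
-560 183.1 444.4
-520 182.9 430.9
-480 182.7 435.5
-440 182.4 430.0
-400 182.2 426.5
scene crate-frame [-110.53891352 -122.44839974] [-32.90907073 133.1173398 ] 1363 180.55648120106162
```

View pics/c5.png

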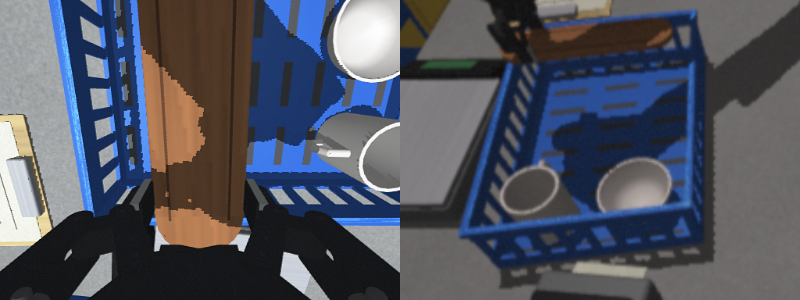

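The wrist half shows the board over the free floor and clear of the walls and the packed goods. The scene half agrees, with the board's span about 3 mm too far to +y.

>>> apply_moves(
  deltas=[
    {"x": -0.003, "y": 0, "z": 0.02, "roll": 0.002},
    {"x": -0.003, "y": 0, "z": 0.055, "roll": 0.002},
    {"x": -0.003, "y": 0, "z": 0.095, "roll": 0.002},
    {"x": -0.003, "y": 0, "z": 0.128, "roll": 0.002},
    {"x": -0.003, "y": 0, "z": 0.145, "roll": 0.002},
  ],
)

```text
time: 9.5
ee_pos: [440.2, -508.5, 36.8]
tcp_rot: [-2.075, -2.354, -0.001]
ft_force: [0.2, -0.6, -1.5]
opening: 61.9
grip_force: 66.1
```

>>> apply_moves(
  deltas=[
    {"x": 0, "y": 0, "z": 0.004, "roll": 0},
    {"x": 0, "y": 0, "z": 0.008, "roll": 0},
    {"x": 0, "y": 0, "z": 0.012, "roll": 0},
    {"x": 0, "y": 0, "z": 0.015, "roll": 0},
    {"x": 0, "y": 0, "z": 0.016, "roll": 0},
  ],
)

```text
time: 10.12
ee_pos: [441.2, -509.9, 23.9]
tcp_rot: [2.078, 2.356, -0.0]
ft_force: [0.5, -0.2, -1.9]
opening: 62.2
grip_force: 66.1
```

>>> apply_moves(
  deltas=[
    {"x": 0, "y": 0, "z": 0.001, "roll": 0},
    {"x": 0, "y": 0, "z": 0.002, "roll": 0},
    {"x": 0, "y": 0, "z": 0.002, "roll": 0},
  ],
)

```text
time: 10.5
ee_pos: [441.1, -509.8, 21.8]
tcp_rot: [-2.078, -2.356, -0.0]
ft_force: [-0.1, 0.7, -1.2]
opening: 62.0
grip_force: 66.1
```

>>> apply_moves(
  deltas=[
    {"x": 0, "y": 0, "z": 0.001, "roll": 0},
    {"x": 0, "y": 0, "z": 0.002, "roll": 0},
    {"x": 0, "y": 0, "z": 0.002, "roll": 0},
  ],
)

```text
time: 10.88
ee_pos: [441.1, -509.8, 19.7]
tcp_rot: [-2.078, -2.356, -0.0]
ft_force: [0.4, 0.2, -0.8]
opening: 62.3
grip_force: 66.2
```

>>> apply_moves(
  deltas=[
    {"x": 0, "y": 0, "z": 0.0005, "roll": 0},
    {"x": 0, "y": 0, "z": 0.001, "roll": 0},
    {"x": 0, "y": 0, "z": 0.001, "roll": 0},
  ],
)

```text
time: 11.25
ee_pos: [441.2, -509.8, 19.1]
tcp_rot: [2.078, 2.356, -0.0]
ft_force: [-1.0, 0.6, 4.0]
opening: 61.7
grip_force: 66.6
```

The board touches the floor (4 N), so I release it.

>>> apply_moves(
  deltas=[
    {"x": 0, "y": 0, "z": 0, "roll": 0},
    {"x": 0, "y": 0, "z": 0, "roll": 0},
    {"x": 0, "y": 0, "z": 0, "roll": 0},
    {"x": 0, "y": 0, "z": 0, "roll": 0},
  ],
  fingers=1,
)

```text
time: 11.75
ee_pos: [441.1, -509.8, 18.7]
tcp_rot: [-2.078, -2.356, 0.0]
ft_force: [-0.5, -0.6, -0.7]
opening: 85.5
grip_force: 0.0
```

>>> apply_moves(
  deltas=[
    {"x": 0, "y": 0, "z": -0.005, "roll": 0},
    {"x": 0, "y": 0, "z": -0.02, "roll": 0},
    {"x": 0, "y": 0, "z": -0.06, "roll": 0},
    {"x": 0, "y": 0, "z": -0.11, "roll": 0},
    {"x": 0, "y": 0, "z": -0.17, "roll": 0},
  ],
)

```text
time: 12.38
ee_pos: [440.8, -509.4, 190.9]
tcp_rot: [-2.078, -2.356, -0.0]
ft_force: [0.6, -1.3, -0.3]
opening: 85.2
grip_force: 0.0
```

>>> apply_moves(
  deltas=[
    {"x": -0.02, "y": 0, "z": -0.05, "roll": 0},
    {"x": -0.05, "y": 0, "z": -0.06, "roll": 0},
    {"x": -0.1, "y": 0, "z": -0.06, "roll": 0},
    {"x": -0.15, "y": 0, "z": -0.06, "roll": 0},
    {"x": -0.15, "y": 0, "z": -0.06, "roll": 0},
  ],
)

```text
time: 13.0
ee_pos: [458.2, -661.9, 247.9]
tcp_rot: [-2.083, -2.352, 0.001]
ft_force: [-0.6, 0.7, -0.9]
opening: 85.3
grip_force: 0.0
```

```bash
python3 - <<'E'
from h import *
s=arm.read_state(); print(s['time'],s['ee_pos'],s['ft_force'],s['opening'])
q,d2,K2,T2,_=cap('scene'); V=cloud(d2,K2,T2); h=cv2.cvtColor(q,cv2.COLOR_BGR2HSV)
C=np.array([510.2,-418]); a=np.radians(7.25); ex=np.array([np.cos(a),np.sin(a)]); ey=np.array([-ex[1],ex[0]])
m=(h[...,0]<22)&(h[...,1]>70)&(V[...,2]>5)&(V[...,2]<40)&(V[...,1]<-250)&(V[...,1]>-590)
L=(V[m][:,:2]-C)@np.c_[ex,ey]; z=V[m][:,2]; ok=(abs(L)<150).all(1);L=L[ok];z=z[ok]; print(L.min(0),L.max(0),np.median(z[L[:,1]>80]),np.median(z[L[:,1]<-60]))
cv2.imwrite('pics/c6.png',cv2.resize(q[120:290,:],(800,272)))
p,d,K,T,_=cap('top'); W=cloud(d,K,T); S=W[155:220,130:205].reshape(-1,3); k=S[(S[:,2]>82)&(S[:,2]<112)]
print('bowl',cv2.minEnclosingCircle(k[:,:2].astype(np.float32)))
cv2.imwrite('pics/c7.png',np.vstack([cv2.resize(q[120:290,:],(800,272)),cv2.resize(p[90:270],(800,281))]))
E
```

```text
13.0 [ 458.23609708 -661.90701957  247.8656609 ] [-0.57105157  0.73000823 -0.86443394] 85.2893029590449
[-111.96973847 -129.20816258] [-43.44127263 121.60076055] 14.842834185127458 14.845016141087285
bowl ((486.8612365722656, 258.2029113769531), 55.76287078857422)
```

View pics/c7.png

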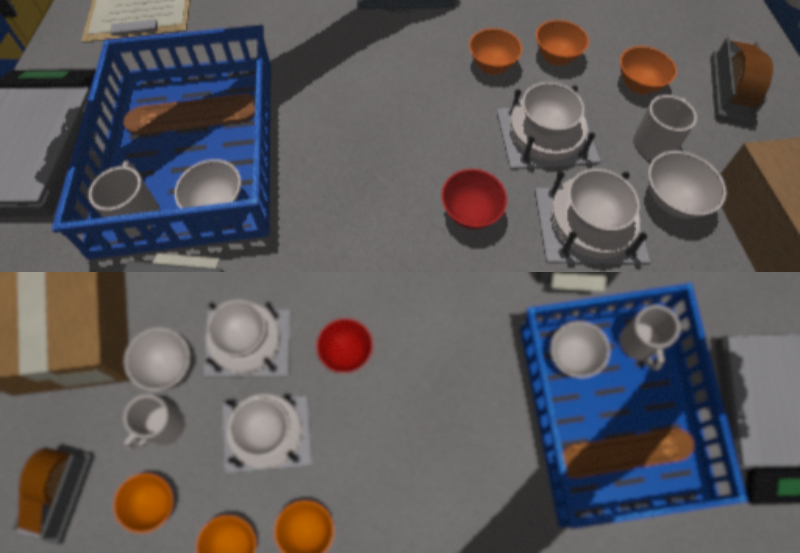

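The board lies flat on the crate floor, at 14.8 mm top height at both ends. The stack and bowl are settled, everything else is where it was, and the arm is clear.

```bash
python3 -c "
from plant import arm
print(arm.job_done())"
```

```text
the job is handed in; nothing more can be done
None
```

The board is out from under the plates and lies flat on the free part of the crate floor; the plates settled between the posts with the bowl in the middle, nothing else visibly moved, and the job was handed in at about 13 s.

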